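# Change the cassettes of a screw feeder and set its rail pointer

## Robot

A 6-joint arm with a two-finger parallel gripper is mounted at the origin on the work surface. World frame = base frame: x ahead of the robot, y to its left, z up, the work surface at z = 0. Lengths are in m, angles in rad, forces in N, time in s.
With the tool pointing down it reaches from about 0.35 to 0.85 m from the base axis. Payload 8.1 kg.
Tool frame: the origin (TCP) lies at the very end of the fingers, on their centre line; the grasp point (between the pads) lies 19 mm behind it; z points along the fingers, y is the line along which they close (so a half turn about z gives the same grasp; the last joint's range is limited). The gripper opens to 93 mm and grips with 3 to 60 N. Pads are 15 mm wide; open, the fingers measure 128 mm over their backs; the gripper's body (75 mm by 188 mm) begins 65 mm behind the grasp point.
Start: joints at [-1.213, 0.13, 1.488, -0, 1.523, -0.085], TCP at [0.257, -0.542, 0.219] pointing down, gripper open.
Joint ranges: [-2.96, 2.96], [-0.89, 2.26], [0.02, 2.5], [-1.34, 4.48], [0, 2.73], [-2.66, 2.66]. Speed limits (rad/s): [2.39, 2.39, 2.79, 3.14, 3.14, 3.14].

## Interface

Orientations are given as a rotation vector (axis times angle).
In Python, from plant import robot gives the robot as it stands. The module is installed in compiled form; this text tells all that it offers.
- The arm moves only by the tool play_rows, never from a script. Its argument "increments" is text: rows parted by semicolons, each of 5 numbers parted by spaces: the shift along the tool's x, y, z in mm, then the turn about the tool's z in degrees, then the closure, from -1 (fully open) to 1 (shut). In form: dx dy dz yaw claw; .... A call has 1 to 20 rows; each row is the pose to reach, as a shift and turn from the pose commanded when the call began, along the tool's axes at that moment; what a row does not reach only later rows make up. A row lasts 1/10 s, in which the tool goes at most 50 mm and 8.59 degrees, less where a joint would pass 70% of its speed; a pose out of reach is approached as far as the arm can. A call with a gripper value outside its range is refused whole. The fingers move at their own pace and stop on an object; "force" is the grip in N (left out, the last holds). Time passes only in rows, so rows that repeat a pose let the fingers close. It gives the time, the measured TCP pose, the force, the opening and the grip force at its end, in the units of the state.
- robot.read_state(): the state, without advancing time (a new reading comes with each control period).
- robot.read_camera(name): name is "side" or "top"; returns the picture (400x640x3 uint8, blue, green, red); there is no depth.
- robot.calibration(name): a dict with "vertical_fov" (degrees; the focal length in pixels is half the picture's height over the tangent of half this angle, whatever the lens; pixels are square), "cx", "cy" (the principal point, pixels), "D" ([k1, k2, p1, p2, k3] as OpenCV has them; the pictures are not rectified), "rvec" (rotation vector, rad) and "tvec" (3), from world to camera coordinates, as OpenCV has them. Camera axes: x right, y down, z forward; pixel columns grow to the right and rows downward; lengths in m; the calibration is good to about 2 mm. A picture is of the moment at which its call begins. calibration takes no time and is no camera call.
- robot.close_job(): hands the job in; it is judged then, once.
Trained networks look in the newest picture that a camera, given by its name, has taken for a name from the list of things; names that differ only in an ending like _2 or _b are one class to them, and where a whole thing is asked for, a point or a joint stands for the part that bears it (a point fixed in the world has none). Each returns a list of dicts, best first, with "conf" (0 to 1); they miss things now and then, are a little off and sometimes report something else, mostly with a low value. They report only what shows in the picture. A call takes as long as a camera call.
- robot.recognise(camera, query): "centre" ([x, y, z] in m, in world coordinates, good to about 4 mm: the middle of the surface that is visible of it).
- robot.regions_of(camera, query): "pixels" (400x640 bool, what is visible of it).
- robot.landmark_of(camera, query): "centre" ([x, y, z] in m, in world coordinates, good to about 4 mm: a listed point, or the origin of a listed thing).
The state is a dict: "t": time; "q": joint angles; "dq": joint speeds; "joint_torque": joint torques, N m; "tool_pos": TCP position; "orientation": TCP orientation; "force": force on the tool from outside, world axes, zero at the start; "wrist_torque": the same for the moment, N m; "opening": finger opening in m; "gripper_force": force on a finger pad.
Only numpy, scipy, OpenCV 4.12 (cv2) and the standard library are available. Lean on these libraries where they do the work, as an engineer would, in place of code of your own. Each camera call takes 0.05 s, during which the arm holds its last target. There are 200 camera calls.

## Task

Change over the screw feeder: pull its tilting hatch all the way down, put every empty white cassette from its lanes into the red tray, and load every full blue cassette into a lane of its own, fin up and fully down on the lane floor. Then push the hatch fully shut and, once it is shut, turn the black adjusting knob a little at a time until the orange pointer lines up with the green mark (within about 2 mm). Leave the other things on the bench where they are.

Things in the scene. Friction and masses are not known exactly. Their poses are not given: they have to be found in the camera images.
- feeder: screw feeder, fixed, grey/black box 200 (x) x 304 (y) mm. Origin on the table under its middle (10 mm right of centre); x from its front (hatch side, facing the robot) to its rear, y left, z up. Left part: a bay of three lanes under the hatch, open from above once the hatch is down; right part: adjuster block, top at 100 mm, with knob, white scale, pointer and mark
- lane0 (a point): floor centre of the left lane, 35 mm above the table; axes as the feeder's. Lane 77 mm long (x) x 48 mm wide (y): takes one cassette lengthways (centre then 62 mm above the table). Between lanes 20 mm high dividers, 6 mm thick; bay side walls and front lip top 58 mm, rear wall top 115 mm above the table
- lane1 (a point): floor centre of the middle lane, like the left one; axes as the feeder's
- lane2 (a point): floor centre of the right lane, like the left one; axes as the feeder's
- hatch (a joint): angle of the aluminium tilting hatch, rad: 0 = shut (the panel leans back over the lanes, 40 degrees above level), grows as it is pulled over and down towards the robot, up to the stop at 1.92 (150 degrees round: leaning out 30 degrees above level). Stiff hinge: stays where it is left; about 4 N at the tab moves it
- hatch_tab (a point): point to hold on the red tab that sticks out of the hatch's free edge: 16 mm wide (along the feeder's y), 14 mm thick, 52 mm long. The point is 154 mm from the hinge line, 30 mm beyond the panel's edge, within 2 mm of the tab's middle. Pinched across its width from above, the tab swivels between the fingers as the hatch turns
- hatch_hinge (a point): middle of the hatch's hinge line (parallel to the feeder's y, at its front, 60 mm above the table)
- knob_grip (a point): black adjusting knob with upright axis: bar 42 mm long x 14 mm thick, 32 mm high, on a disc; this point is on the axis, 9 mm below the bar's top and 37 mm above the adjuster block. Its x axis runs along the bar
- knob (a joint): turn of the knob, rad, grows clockwise seen from above, 0 to 8.4 (stops); stays where it is left
- pointer_tip (a point): tip of the orange pointer (4 mm wide needle) driven by the knob along the white scale: 10 mm towards the feeder's rear (+x of the feeder) per rad of clockwise turn; at x = -85 mm of the feeder at knob 0
- mark_tip (a point): tip of the green mark (4 mm wide) across the scale from the pointer; cannot be moved by hand; axes as the feeder's. At the start always nearer the feeder's rear than the pointer
- tray: red open returns tray, fixed, 180 (x) x 200 (y) x 35 mm high, walls and floor 5 mm; origin at the centre of its underside
- full0_c (a point): centre (27 mm above the underside) of a full cassette: blue, yellow fin, brass screw heads on top, 160 g; 64 mm long (its x) x 40 mm wide (its y) x 28 mm high box body with, on top at the middle, an upright grip fin 28 mm long (x) x 12 mm thick (y) x 26 mm high (54 mm overall); no difference end for end. May be absent
- full1_c (a point): centre (27 mm above the underside) of a full cassette: blue, yellow fin, brass screw heads on top, 160 g; 64 mm long (its x) x 40 mm wide (its y) x 28 mm high box body with, on top at the middle, an upright grip fin 28 mm long (x) x 12 mm thick (y) x 26 mm high (54 mm overall); no difference end for end. May be absent
- full2_c (a point): centre (27 mm above the underside) of a full cassette: blue, yellow fin, brass screw heads on top, 160 g; 64 mm long (its x) x 40 mm wide (its y) x 28 mm high box body with, on top at the middle, an upright grip fin 28 mm long (x) x 12 mm thick (y) x 26 mm high (54 mm overall); no difference end for end. May be absent
- empty0_c (a point): centre (27 mm above the underside) of an empty cassette: white body, grey fin, 90 g; 64 mm long (its x) x 40 mm wide (its y) x 28 mm high box body with, on top at the middle, an upright grip fin 28 mm long (x) x 12 mm thick (y) x 26 mm high (54 mm overall); no difference end for end. Starts in a lane; may be absent
- empty1_c (a point): centre (27 mm above the underside) of an empty cassette: white body, grey fin, 90 g; 64 mm long (its x) x 40 mm wide (its y) x 28 mm high box body with, on top at the middle, an upright grip fin 28 mm long (x) x 12 mm thick (y) x 26 mm high (54 mm overall); no difference end for end. Starts in a lane; may be absent
- empty2_c (a point): centre (27 mm above the underside) of an empty cassette: white body, grey fin, 90 g; 64 mm long (its x) x 40 mm wide (its y) x 28 mm high box body with, on top at the middle, an upright grip fin 28 mm long (x) x 12 mm thick (y) x 26 mm high (54 mm overall); no difference end for end. Starts in a lane; may be absent
- driver: bystander: screwdriver lying; leave alone; origin at its underside
- spanner: bystander: spanner lying; leave alone; origin at its underside
- oiler: bystander: oil bottle, 56 mm wide, 150 mm high; leave alone; origin at its underside
- jaw: bystander: steel vise jaw 90 x 45 x 35 mm; leave alone; origin at its underside
- taperoll: bystander: yellow tape roll 90 mm wide; leave alone; origin at its underside

How it is judged:
On the way, in this order (a step that is already met when the one before it is completed fails the run):
1. the hatch is pulled down (value of joint hatch above 1.6 rad), for 0.2 s.
2. every empty cassette is in the red tray and every full one seated in a lane, let go (x of full0_c in the frame of feeder between -0.055 and -0.028 m and y of full0_c in the frame of feeder between 0 and 0.156 m and z of full0_c in the frame of feeder between 0.056 and 0.068 m and angle between each of full0_c, full1_c, full2_c's own z axis and vertical below 0.12 rad and x of full1_c in the frame of feeder between -0.055 and -0.028 m and y of full1_c in the frame of feeder between 0 and 0.156 m and z of full1_c in the frame of feeder between 0.056 and 0.068 m and x of full2_c in the frame of feeder between -0.055 and -0.028 m and y of full2_c in the frame of feeder between 0 and 0.156 m and z of full2_c in the frame of feeder between 0.056 and 0.068 m and x of empty0_c in the frame of tray between -0.088 and 0.088 m and y of empty0_c in the frame of tray between -0.098 and 0.098 m and z of empty0_c in the frame of tray between 0 and 0.09 m and x of empty1_c in the frame of tray between -0.088 and 0.088 m and y of empty1_c in the frame of tray between -0.098 and 0.098 m and z of empty1_c in the frame of tray between 0 and 0.09 m and x of empty2_c in the frame of tray between -0.088 and 0.088 m and y of empty2_c in the frame of tray between -0.098 and 0.098 m and z of empty2_c in the frame of tray between 0 and 0.09 m and contact force between the fingers and full0 below 0.1 N and contact force between the fingers and full1 below 0.1 N and contact force between the fingers and full2 below 0.1 N and contact force between the fingers and empty0 below 0.1 N and contact force between the fingers and empty1 below 0.1 N and contact force between the fingers and empty2 below 0.1 N), for 0.2 s.
3. the hatch is pushed shut (value of joint hatch below 0.06 rad), for 0.2 s.
4. the pointer is turned to the mark (x of pointer_tip in the frame of mark_tip between -0.002 and 0.002 m), for 0.2 s.
At the end, for the whole second after the job is handed in: every full cassette present sits upright in a lane (centre within 6 mm of its seated height), every empty one present lies in the red tray, all at rest; hatch within 0.06 rad of shut; pointer tip within 2 mm of the mark tip along the scale (all of step 4 and x of full0_c in the frame of feeder between -0.055 and -0.028 m and y of full0_c in the frame of feeder between 0 and 0.156 m and z of full0_c in the frame of feeder between 0.056 and 0.068 m and angle between each of full0_c, full1_c, full2_c's own z axis and vertical below 0.12 rad and x of full1_c in the frame of feeder between -0.055 and -0.028 m and y of full1_c in the frame of feeder between 0 and 0.156 m and z of full1_c in the frame of feeder between 0.056 and 0.068 m and x of full2_c in the frame of feeder between -0.055 and -0.028 m and y of full2_c in the frame of feeder between 0 and 0.156 m and z of full2_c in the frame of feeder between 0.056 and 0.068 m and x of empty0_c in the frame of tray between -0.088 and 0.088 m and y of empty0_c in the frame of tray between -0.098 and 0.098 m and z of empty0_c in the frame of tray between 0 and 0.09 m and x of empty1_c in the frame of tray between -0.088 and 0.088 m and y of empty1_c in the frame of tray between -0.098 and 0.098 m and z of empty1_c in the frame of tray between 0 and 0.09 m and x of empty2_c in the frame of tray between -0.088 and 0.088 m and y of empty2_c in the frame of tray between -0.098 and 0.098 m and z of empty2_c in the frame of tray between 0 and 0.09 m and linear speed of each of full0, full1, full2, empty0, empty1, empty2 below 0.02 m/s and value of joint hatch below 0.06 rad); the robot touches nothing.
It fails at once if a bystander is moved by more than 30 mm (distance of any of driver, spanner, oiler, jaw, taperoll from where it was at the start of the episode above 0.03 m).
Of full0, full1, full2 only 2 to 3 are there at a start; the rules pass over those that are not, and their reading is None.
Of empty0, empty1, empty2 only 1 to 2 are there at a start; the rules pass over those that are not, and their reading is None.
At some moment in a run one of full0, full1, full2 may be knocked a few centimetres aside while the robot is not near it.
Once in a run the grip may slacken for a moment while it holds something.
It also fails if it takes over 210 s, if anything falls off the work surface, if the arm or the gripper's body presses on something with over 40 N, if the wrist force passes 120 N, or if a joint passes its speed limit or range.

## Working session

There is one attempt and no reset: what is moved stays moved. The work goes in short steps, Python scripts to look and compute and a tool call to move; the robot and the scene stay as the last step left them, time stands still between calls to the robot, and variables do not carry over. Pictures are saved under pics/ and viewed, at most 14 in all, crops included, and the job is handed in when it is done.

Besides the shell and the picture viewer there is one more tool, called after "Request:" by a JSON object that holds its "name" and its "arguments". play_rows: Moves the arm, as the interface text tells. Its arguments: {"type":"object","properties":{"increments":{"type":"string"},"force":{"type":"number"}},"required":["increments"]}

```bash
mkdir -p pics
cat > h.py <<'E'
import numpy as np, cv2
from plant import robot
from scipy.spatial.transform import Rotation as R
def cal(n):
    c=robot.calibration(n); f=200/np.tan(np.radians(c["vertical_fov"]/2))
    return np.array([[f,0,c["cx"]],[0,f,c["cy"]],[0,0,1.]]),np.array(c["D"],float),np.array(c["rvec"],float),np.array(c["tvec"],float)
def proj(n,P):
    K,D,r,t=cal(n); return cv2.projectPoints(np.array(P,float).reshape(-1,1,3),r,t,K,D)[0].reshape(-1,2)
def atz(n,uv,z):
    K,D,r,t=cal(n); x=cv2.undistortPoints(np.array(uv,float).reshape(-1,1,2),K,D).reshape(-1,2)
    Rm=cv2.Rodrigues(r)[0]; C=-Rm.T@t.ravel()
    d=np.c_[x,np.ones(len(x))]@Rm
    return C+d*((z-C[2])/d[:,2])[:,None]
def shot(n,f,crop=None,s=1):
    im=robot.read_camera(n)
    if crop: im=im[crop[1]:crop[3],crop[0]:crop[2]]
    cv2.imwrite("pics/"+f,cv2.resize(im,None,fx=s,fy=s,interpolation=cv2.INTER_CUBIC)); return im
def tool():
    s=robot.read_state(); return np.array(s["tool_pos"]),R.from_rotvec(s["orientation"])
def delta(P):
    p,r=tool(); return np.round(r.inv().apply(np.array(P)-p)*1000,1)
E
python3 - <<'E'
from h import *
shot("top","t0.png");shot("side","s0.png")
for c in("top","side"):
  K,D,r,t=cal(c); print(c,(-cv2.Rodrigues(r)[0].T@t.ravel()).round(3),K[0,0])
for q in ["feeder","lane0","lane1","lane2","hatch_tab","hatch_hinge","knob_grip","pointer_tip","mark_tip","tray","full0_c","empty0_c","oiler","jaw","taperoll","driver","spanner"]:
  for c in("top","side"):
    print(q,c,[(np.round(d["centre"],3).tolist(),round(d["conf"],2)) for d in robot.landmark_of(c,q)[:5]])
s=robot.read_state();print(s["t"],s["orientation"],R.from_rotvec(s["orientation"]).as_matrix().round(3),s["opening"])
E
```

```text
top [ 0.347 -0.014  1.373] 418.81440813769683
side [0.274 0.747 0.74 ] 364.9267159791601
feeder top [([0.677, -0.074, 0.007], 0.63)]
feeder side [([0.678, -0.074, -0.003], 0.67), ([0.455, 0.438, 0.004], 0.57)]
lane0 top [([0.63, -0.055, 0.03], 0.84), ([0.611, 0.05, 0.038], 0.65)]
lane0 side [([0.622, -0.002, 0.03], 0.92), ([0.615, 0.053, 0.037], 0.89), ([0.632, -0.056, 0.034], 0.87)]
lane1 top [([0.63, -0.055, 0.03], 0.84), ([0.611, 0.05, 0.038], 0.65)]
lane1 side [([0.622, -0.002, 0.03], 0.92), ([0.615, 0.053, 0.037], 0.89), ([0.632, -0.056, 0.034], 0.87)]
lane2 top [([0.63, -0.055, 0.03], 0.84), ([0.611, 0.05, 0.038], 0.65)]
lane2 side [([0.622, -0.002, 0.03], 0.92), ([0.615, 0.053, 0.037], 0.89), ([0.632, -0.056, 0.034], 0.87)]
hatch_tab top [([0.682, 0.008, 0.159], 0.91)]
hatch_tab side []
hatch_hinge top [([0.567, -0.011, 0.057], 0.75)]
hatch_hinge side [([0.565, -0.01, 0.059], 0.79), ([0.618, 0.055, 0.06], 0.39)]
knob_grip top [([0.652, -0.182, 0.137], 0.45)]
knob_grip side [([0.595, 0.349, 0.002], 0.63), ([0.658, -0.176, 0.136], 0.59), ([0.456, 0.446, 0.005], 0.15)]
pointer_ti
[... 540 characters left out ...]
.612, 0.053, 0.063], 0.53)]
oiler top [([0.473, -0.486, 0.003], 0.71)]
oiler side [([0.472, -0.485, 0.004], 0.88)]
jaw top [([0.6, 0.347, 0.0], 0.79)]
jaw side [([0.592, 0.349, -0.001], 0.71), ([0.566, -0.011, 0.058], 0.55)]
taperoll top [([0.278, 0.243, 0.002], 0.69)]
taperoll side [([0.279, 0.244, -0.0], 0.95), ([0.391, -0.29, -0.001], 0.29)]
driver top [([0.453, 0.443, 0.0], 0.85)]
driver side [([0.455, 0.446, 0.003], 0.8)]
spanner top [([0.575, -0.382, 0.001], 0.58)]
spanner side [([0.577, -0.381, -0.002], 0.73), ([0.656, -0.177, 0.137], 0.7)]
1.8 [ 3.06492029e+00  6.89812235e-01 -7.36330028e-06] [[ 0.904  0.428 -0.   ]
 [ 0.428 -0.904 -0.   ]
 [-0.     0.    -1.   ]] 0.09318344792942872
```

View pics/t0.png

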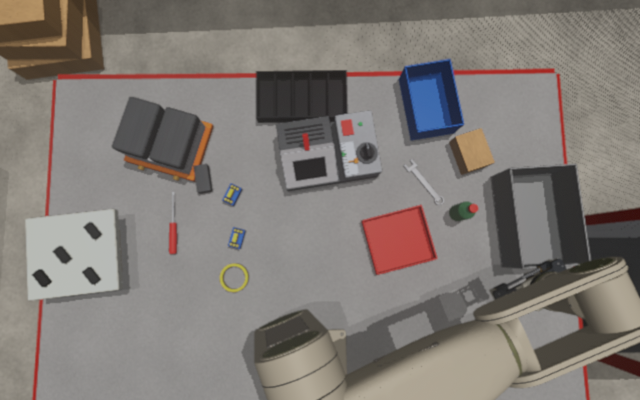

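View pics/s0.png

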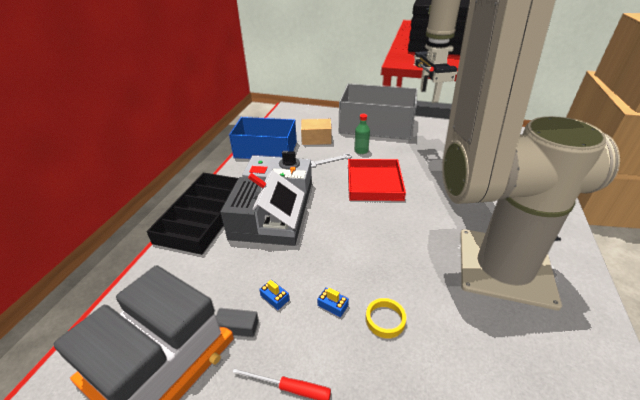

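The top view shows the feeder at about (330,150), with the red hatch tab at (306,142), and the tray at (398,240). The blue cassettes are at (232,194) and (236,238). The side view agrees and shows a white cassette in the left lane under the hatch. Next I go above the tab.

Request:
{"name": "play_rows", "arguments": {"increments": "0 0 -60 0 -1;0 0 -60 0 -1;619 -314 -60 16.3 -1;619 -314 -60 16.3 -1;619 -314 -60 16.3 -1;619 -314 -60 16.3 -1;619 -314 -60 16.3 -1;619 -314 -60 16.3 -1;619 -314 -60 16.3 -1;619 -314 -60 16.3 -1;619 -314 -60 16.3 -1;619 -314 -60 16.3 -1;619 -314 -60 16.3 -1;619 -314 -60 16.3 -1;619 -314 -60 16.3 -1;619 -314 -60 16.3 -1;619 -314 -60 16.3 -1;619 -314 -60 16.3 -1;619 -314 -60 16.3 -1;619 -314 -60 16.3 -1", "force": 15}}

```text
t: 3.8
tool_pos: [0.6816, 0.0054, 0.2794]
orientation: [3.132, 0.246, 0.002]
force: [0.1, 0.4, 0.2]
opening: 0.093
gripper_force: 0.0
```

Run:
```python
from h import *
shot("top","t1.png")
for q in ["tray","full0_c","feeder","knob_grip","pointer_tip","mark_tip","hatch_tab"]:
  for c in("top","side"):
    if c=="side" and q=="tray": robot.read_camera("side")
    print(q,c,[(np.round(d["centre"],3).tolist(),round(d["conf"],2)) for d in robot.landmark_of(c,q)[:5]])
p,r=tool();print(p,r.as_matrix().round(3)[:, 0],delta([.682,.007,.140]))
```

```text
tray top [([0.388, -0.287, -0.002], 0.9)]
tray side [([0.389, -0.29, 0.005], 0.62)]
full0_c top [([0.544, 0.253, 0.025], 0.81)]
full0_c side [([0.545, 0.256, 0.029], 0.63)]
feeder top [([0.674, -0.071, 0.006], 0.75)]
feeder side [([0.677, -0.073, -0.005], 0.61), ([0.614, 0.057, 0.058], 0.61)]
knob_grip top [([0.658, -0.18, 0.134], 0.58), ([0.476, -0.484, 0.004], 0.23)]
knob_grip side [([0.398, 0.235, 0.031], 0.33), ([0.615, 0.053, 0.038], 0.15)]
pointer_tip top [([0.474, -0.484, 0.005], 0.66), ([0.629, -0.12, 0.106], 0.43)]
pointer_tip side [([0.613, 0.055, 0.061], 0.48), ([0.624, -0.126, 0.107], 0.36)]
mark_tip top []
mark_tip side []
hatch_tab top [([0.682, 0.011, 0.156], 0.83)]
hatch_tab side [([0.681, 0.007, 0.162], 0.61)]
[0.68185718 0.00687602 0.27859495] [ 0.987  0.158 -0.   ] [ 2.000e-01 -1.000e-01  1.386e+02]
```

View pics/t1.png

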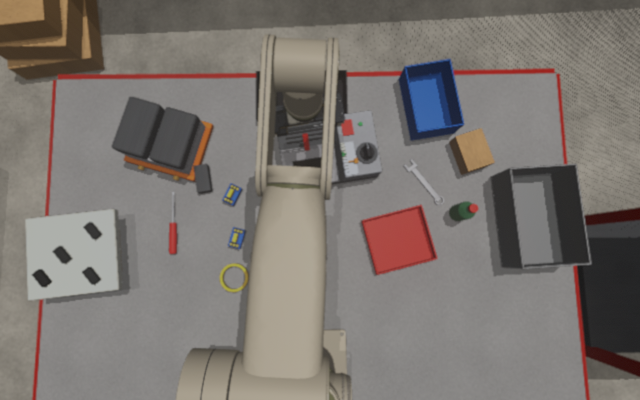

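The top view shows only two blue cassettes, at (232,194) and (236,238). The ground the arm hid earlier is empty. I descend on the tab and pinch it.

Request:
{"name": "play_rows", "arguments": {"increments": "0 0 50 0 -1;0 0 90 0 -1;0 0 115 0 -1;0 0 130 0 -1;0 0 139 0 -1;0 0 139 0 -1;0 0 139 0 1;0 0 139 0 1;0 0 139 0 1;0 0 139 0 1;0 0 139 0 1;0 0 139 0 1;0 0 139 0 1;0 0 139 0 1", "force": 25}}

```text
t: 6.0
tool_pos: [0.6818, 0.0068, 0.1396]
orientation: [-3.132, -0.248, 0.0]
force: [-0.3, -0.6, -0.6]
opening: 0.0334
gripper_force: 0.0
```

Run:
```python
from h import *
import numpy as np
# arc offsets in tool frame (x along feeder x, z down)
r=154
for k in range(0,37):
  a=np.radians(40+k*110/30)
  if k%1==0 and 40+k*110/30<=152: print(round(40+k*110/30),round(r*(np.cos(a)-np.cos(np.radians(40)))),round(-r*(np.sin(a)-np.sin(np.radians(40)))),end=' | ')
```

```text
40 0 0 | 44 -7 -7 | 47 -14 -14 | 51 -21 -21 | 55 -29 -27 | 58 -37 -32 | 62 -46 -37 | 66 -55 -41 | 69 -64 -45 | 73 -73 -48 | 77 -82 -51 | 80 -92 -53 | 84 -102 -54 | 88 -112 -55 | 91 -122 -55 | 95 -131 -54 | 99 -141 -53 | 102 -151 -51 | 106 -160 -49 | 110 -170 -46 | 113 -179 -42 | 117 -188 -38 | 121 -197 -33 | 124 -205 -28 | 128 -213 -22 | 132 -220 -16 | 135 -227 -9 | 139 -234 -2 | 143 -240 6 | 146 -246 14 | 150 -251 22 |
```

Request:
{"name": "play_rows", "arguments": {"increments": "0 0 0 0 1;0 0 0 0 1;0 0 0 0 1;0 0 0 0 1;0 0 0 0 1;-7 0 -7 0 1;-14 0 -14 0 1;-21 0 -21 0 1;-29 0 -27 0 1;-37 0 -32 0 1;-46 0 -37 0 1;-55 0 -41 0 1;-64 0 -45 0 1;-73 0 -48 0 1;-82 0 -51 0 1;-92 0 -53 0 1;-102 0 -54 0 1;-112 0 -55 0 1;-112 0 -55 0 1"}}

```text
t: 7.9
tool_pos: [0.5701, -0.0096, 0.1954]
orientation: [-3.13, -0.25, -0.001]
force: [-1.4, 8.8, -4.9]
opening: 0.0155
gripper_force: 25.0
```

Request:
{"name": "play_rows", "arguments": {"increments": "-10 0 0 0 1;-19 -1 1 0 1;-29 -1 2 0 1;-39 -1 4 0 1;-48 -1 6 0 1;-58 -1 9 0 1;-67 -1 13 0 1;-76 -1 17 0 1;-85 -1 22 0 1;-93 -1 27 0 1;-101 -1 33 0 1;-108 -1 39 0 1;-115 -1 46 0 1;-122 -1 53 0 1;-128 -1 61 0 1;-133 -1 68 0 1;-137 -1 74 0 1;-137 -1 74 0 1;-137 -1 74 0 1"}}

```text
t: 9.8
tool_pos: [0.4325, -0.0292, 0.1216]
orientation: [-3.127, -0.25, 0.009]
force: [-23.1, 15.5, 13.2]
opening: 0.0156
gripper_force: 25.1
```

Request:
{"name": "play_rows", "arguments": {"increments": "0 0 0 0 -1;0 0 0 0 -1;0 0 0 0 -1;0 0 0 0 -1;0 0 -50 0 -1;0 0 -100 0 -1;0 0 -150 0 -1;0 50 -150 0 -1;0 100 -150 0 -1;0 150 -150 0 -1;0 200 -150 0 -1;0 250 -150 0 -1;0 280 -150 0 -1;0 280 -150 0 -1"}}

```text
t: 11.2
tool_pos: [0.4793, -0.3119, 0.2698]
orientation: [3.132, 0.242, -0.002]
force: [-0.1, 0.4, 0.7]
opening: 0.093
gripper_force: 0.0
```

Run:
```python
from h import *
im=shot("top","t2.png",(190,90,390,270),4)
for c in("top","side"):
  if c=="side": robot.read_camera("side")
  for q in ["empty0_c","full0_c","lane0","feeder","hatch_tab","pointer_tip","mark_tip","knob_grip"]:
    print(q,c,[(np.round(d["centre"],3).tolist(),round(d["conf"],2)) for d in robot.landmark_of(c,q)[:5]])
p,r=tool();print(p,r.as_matrix().round(3)[:, 0])
```

```text
empty0_c top [([0.616, 0.056, 0.061], 0.5)]
full0_c top [([0.58, 0.234, 0.024], 0.63), ([0.389, -0.29, -0.0], 0.61)]
lane0 top [([0.63, -0.001, 0.037], 0.77), ([0.632, -0.053, 0.032], 0.74), ([0.611, 0.05, 0.035], 0.62)]
feeder top [([0.678, -0.071, 0.008], 0.81)]
hatch_tab top [([0.447, -0.023, 0.161], 0.89)]
pointer_tip top [([0.631, -0.12, 0.105], 0.36)]
mark_tip top []
knob_grip top [([0.653, -0.183, 0.137], 0.61)]
empty0_c side [([0.612, 0.052, 0.057], 0.88)]
full0_c side [([0.58, 0.234, 0.025], 0.83), ([0.615, 0.054, 0.061], 0.68)]
lane0 side [([0.634, -0.055, 0.031], 0.89), ([0.622, 0.002, 0.032], 0.82), ([0.614, 0.052, 0.038], 0.59), ([0.613, 0.057, 0.062], 0.51)]
feeder side [([0.678, -0.075, -0.002], 0.94), ([0.474, -0.485, 0.003], 0.72)]
hatch_tab side [([0.575, -0.38, 0.002], 0.61), ([0.449, -0.022, 0.163], 0.58)]
pointer_tip side [([0.626, -0.123, 0.107], 0.37)]
mark_tip side []
knob_grip side [([0.659, -0.176, 0.139], 0.73)]
[ 0.47997528 -0.30796366  0.27062691] [0.988 0.158 0.   ]
```

View pics/t2.png

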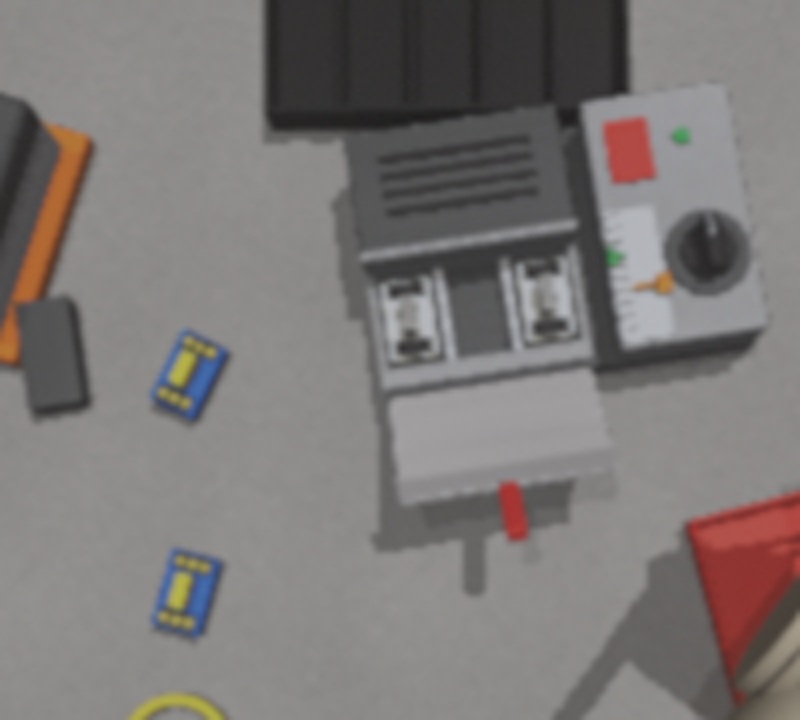

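The crop shows the hatch down and white cassettes in the left lane, fin at crop (410,318), and the right lane, fin at (545,285). The middle lane is free. The orange pointer tip is at (635,288) and the green mark at (615,257). One blue cassette has already been knocked to a new place. Next I measure.

```bash
cat >> h.py <<'E'
def fins(z,reg=(190,90,390,270)):
    "yellow fin/screws + blue bodies in newest top image: centre (at height z) and long-axis yaw"
    im=robot.read_camera("top"); hsv=cv2.cvtColor(im,cv2.COLOR_BGR2HSV)
    b=cv2.inRange(hsv,(100,120,60),(130,255,255)); y=cv2.inRange(hsv,(18,90,90),(35,255,255))
    m=cv2.morphologyEx(b|y,cv2.MORPH_OPEN,np.ones((3,3)))
    n,l,s,c=cv2.connectedComponentsWithStats(m); out=[]
    for i in range(1,n):
        if 100<s[i,4]<700 and s[i,2]<40 and s[i,3]<40:
            pts=np.argwhere(l==i)[:,::-1]
            yp=np.argwhere((l==i)&(y>0))[:,::-1]
            w=atz("top",pts,.028)[:,:2]; d=w-w.mean(0); e,v=np.linalg.eigh(d.T@d); a=np.degrees(np.arctan2(v[1,1],v[0,1]))
            rect=cv2.minAreaRect((w*1000).astype(np.float32))
            out.append((s[i,4],c[i].round(1),w.mean(0).round(4),round((a+90)%180-90,1),[np.round(k,1) for k in rect]))
    return out
E
python3 - <<'E'
from h import *
for o in fins(.028): print(o)
m=robot.regions_of("top","tray")
w=(atz("top",np.argwhere(m[0]["pixels"])[:,::-1],.035)[:,:2]*1000).astype(np.float32);print("tray",cv2.minAreaRect(w))
f=lambda u,v:(190+(u-1.5)/4,90+(v-1.5)/4)
print("emp",atz("top",[f(410,318),f(545,285)],.089).round(4))
P=atz("top",[f(635,288),f(615,257)],.107);print("ptr/mark",P.round(4),(P[1]-P[0])@[.988,.158,0])
a=np.radians(9.1);ex=np.array([np.cos(a),np.sin(a)]);ey=np.array([-ex[1],ex[0]])
O=np.array([.677,-.073])
for y in(.132,.078,.024): 
  g=O-.0415*ex+y*ey; print(g.round(4),proj("top",[[*g,.035]]).round(1))
print("corners of block",proj("top",[[*(O+x*ex+y*ey),.1] for x,y in((-.1,-.152),(.1,-.152),(.1,-.01))]).round(1))
E
```

```text
(np.int32(141), array([226. , 279.3]), array([0.2719, 0.2668]), np.float64(12.0), [array([273.4, 263.1]), array([87.9, 47.8]), np.float64(11.9)])
tray ((391.7799377441406, -282.19189453125), (179.97718811035156, 207.87294006347656), 12.375445365905762)
emp [[ 0.61    0.052   0.089 ]
 [ 0.6346 -0.0537  0.089 ]]
ptr/mark [[ 0.6271 -0.1224  0.107 ]
 [ 0.6518 -0.1076  0.107 ]] 0.02666776957527405
[0.6151 0.0508] [[293.4 170.9]]
[ 0.6237 -0.0025] [[309.8 168.1]]
[ 0.6322 -0.0559] [[326.1 165.2]]
corners of block [[386.1 169.4]
 [373.8 107.8]
 [329.4 115.4]]
```

Request:
{"name": "play_rows", "arguments": {"increments": "50 -50 0 0 0.1;90 -100 0 0 0.1;130 -150 0 0 0.1;160 -200 0 0 0.1;187 -250 0 0 0.1;187 -300 0 0 0.1;187 -335 0 0 0.1;187 -335 50 0 0.1;187 -335 100 0 0.1;187 -335 140 0 0.1;187 -335 175 0 0.1;187 -335 190 0 0.1;187 -335 199 0 0.1;187 -335 204 0 0.1;187 -335 204 0 0.1;187 -335 204 0 1;187 -335 204 0 1;187 -335 204 0 1;187 -335 204 0 1;187 -335 204 0 1", "force": 25}}

```text
t: 14.2
tool_pos: [0.6121, 0.0523, 0.0671]
orientation: [3.132, 0.248, 0.001]
force: [-0.6, 0.3, 2.2]
opening: 0.0122
gripper_force: 25.0
```

Request:
{"name": "play_rows", "arguments": {"increments": "0 0 0 0 1;0 0 0 0 1;0 0 -30 0 1;0 0 -80 0 1;0 0 -130 0 1;0 0 -160 0 1;0 0 -160 0 1"}}

```text
t: 14.9
tool_pos: [0.6148, 0.0524, 0.2333]
orientation: [3.131, 0.249, 0.016]
force: [0.5, 0.3, -0.7]
opening: 0.0121
gripper_force: 25.0
```

Run:
```python
from h import *
p,r=tool();print(p,r.as_matrix().round(3)[:, 0],robot.read_state()["opening"])
a=np.radians(12.4);ey=np.array([-np.sin(a),np.cos(a)]);c=np.array([.390,-.286])
for s in(.045,-.045): print(delta([*(c+s*ey),.042]))
```

```text
[0.61479683 0.05240185 0.23328537] [0.987 0.158 0.01 ] 0.012095082914185483
[-279.9  253.5  188.9]
[-274.6  343.3  189.1]
```

Request:
{"name": "play_rows", "arguments": {"increments": "-40 50 0 0 1;-80 100 0 0 1;-120 150 0 0 1;-160 200 0 0 1;-200 250 0 0 1;-240 300 0 0 1;-272 343 0 0 1;-272 343 0 0 1;-272 343 50 0 1;-272 343 100 0 1;-272 343 140 0 1;-272 343 165 0 1;-272 343 180 0 1;-272 343 187 0 1;-272 343 187 0 1;-272 343 187 0 0.3;-272 343 187 0 0.3;-272 343 187 0 0.3;-272 343 140 0 0.1;-272 343 100 0 0.1"}}

```text
t: 16.9
tool_pos: [0.3969, -0.3288, 0.1278]
orientation: [-3.131, -0.249, 0.001]
force: [0.6, -1.1, 1.1]
opening: 0.0405
gripper_force: 0.0
```

Run:
```python
from h import *
s=robot.read_state();p,r=tool();print(p,s["opening"],s["force"],delta([.6335,-.054,.066]))
```

```text
[ 0.39686518 -0.32877235  0.12777311] 0.040490299051126576 [ 0.55013581 -1.06886436  1.13610096] [ 277.1 -233.9   61.8]
```

Request:
{"name": "play_rows", "arguments": {"increments": "0 0 -50 0 0.1;0 0 -100 0 0.1;0 0 -130 0 0.1;45 -40 -130 0 0.1;90 -80 -130 0 0.1;135 -118 -130 0 0.1;180 -156 -130 0 0.1;225 -194 -130 0 0.1;260 -225 -130 0 0.1;277 -234 -130 0 0.1;277 -234 -90 0 0.1;277 -234 -40 0 0.1;277 -234 0 0 0.1;277 -234 30 0 0.1;277 -234 48 0 0.1;277 -234 57 0 0.1;277 -234 61 0 0.1;277 -234 61 0 0.1;277 -234 61 0 1;277 -234 61 0 1"}}

```text
t: 18.9
tool_pos: [0.635, -0.0547, 0.0673]
orientation: [3.131, 0.248, 0.004]
force: [0.2, 0.3, 0.7]
opening: 0.03
gripper_force: 0.0
```

Request:
{"name": "play_rows", "arguments": {"increments": "0 0 0 0 1;0 0 0 0 1;0 0 0 0 1;0 0 0 0 1;0 0 0 0 1;0 0 -30 0 1;0 0 -80 0 1;0 0 -130 0 1;0 0 -160 0 1;0 0 -180 0 1;0 0 -180 0 1;0 0 -180 0 1"}}

```text
t: 20.1
tool_pos: [0.6338, -0.0545, 0.2448]
orientation: [-3.132, -0.248, 0.001]
force: [1.2, -0.3, -1.7]
opening: 0.0119
gripper_force: 25.0
```

Run:
```python
from h import *
s=robot.read_state();p,r=tool();print(p,s["opening"],s["force"])
a=np.radians(12.4);ey=np.array([-np.sin(a),np.cos(a)]);c=np.array([.390,-.286])
print(delta([*(c+.045*ey),.040]))
print([(np.round(d["centre"],3).tolist(),round(d["conf"],2)) for q in("empty0_c","full0_c") for c in [robot.read_camera("side") is None or "side"] for d in robot.landmark_of(c,q)])
```

```text
[ 0.63381005 -0.05445246  0.24475381] 0.01185141684046138 [ 1.21513933 -0.30698055 -1.66210051]
[-279.8  145.3  204.8]
[([0.401, -0.326, 0.031], 0.51), ([0.58, 0.234, 0.024], 0.77)]
```

Request:
{"name": "play_rows", "arguments": {"increments": "-50 26 0 0 1;-95 50 0 0 1;-140 73 0 0 1;-185 96 0 0 1;-230 120 0 0 1;-270 140 0 0 1;-280 145 0 0 1;-280 145 0 0 1;-280 145 50 0 1;-280 145 100 0 1;-280 145 150 0 1;-280 145 180 0 1;-280 145 198 0 1;-280 145 205 0 1;-280 145 205 0 1;-280 145 205 0 0.3;-280 145 205 0 0.3;-280 145 205 0 0.3;-280 145 150 0 0.1;-280 145 100 0 0.1"}}

```text
t: 22.3
tool_pos: [0.3791, -0.2409, 0.141]
orientation: [-3.13, -0.248, 0.004]
force: [2.0, -1.3, -0.0]
opening: 0.0408
gripper_force: 0.0
```

Request:
{"name": "play_rows", "arguments": {"increments": "0 0 -50 0 0.1;0 0 -110 0 0.1;-20 -20 -110 0 0.1;-20 -20 -110 0 0.1"}}

```text
t: 22.7
tool_pos: [0.3578, -0.2256, 0.2551]
orientation: [3.127, 0.248, 0.008]
force: [0.1, -0.1, -0.5]
opening: 0.0418
gripper_force: 0.0
```

Run:
```python
from h import *
im=shot("top","t3.png",(190,130,290,255),4.8)
im2=shot("side","s3.png",(200,120,420,330),2.8)
hsv=cv2.cvtColor(im,cv2.COLOR_BGR2HSV)
for p in [(235,182),(235,238)]:
  print(hsv[p[1]-130-4:p[1]-130+5:2,p[0]-190-4:p[0]-190+5:2].tolist())
s=robot.read_state();p,r=tool();print(p,s["opening"],r.as_matrix()[:,0])
for q in("empty0_c","full0_c"): print([(np.round(d["centre"],3).tolist(),round(d["conf"],2)) for c in ("top","side") for d in robot.landmark_of(c,q)])
```

```text
[[[135, 4, 139], [109, 115, 157], [31, 61, 150], [30, 132, 153], [28, 79, 107]], [[111, 56, 149], [108, 65, 149], [29, 139, 178], [29, 156, 167], [23, 11, 90]], [[109, 116, 158], [31, 65, 157], [29, 154, 180], [27, 147, 135], [112, 105, 122]], [[109, 105, 156], [29, 125, 173], [29, 155, 168], [23, 54, 95], [109, 149, 154]], [[113, 48, 112], [37, 41, 105], [29, 100, 110], [111, 111, 129], [109, 157, 169]]]
[[[110, 111, 156], [96, 18, 139], [29, 134, 175], [29, 95, 142], [110, 129, 140]], [[109, 135, 163], [32, 56, 154], [29, 154, 179], [26, 110, 125], [109, 146, 154]], [[110, 116, 160], [29, 115, 173], [29, 150, 177], [40, 8, 101], [109, 152, 164]], [[111, 57, 143], [29, 142, 176], [29, 151, 160], [114, 79, 119], [109, 153, 168]], [[45, 5, 98], [30, 75, 112], [32, 61, 108], [110, 140, 142], [109, 153, 168]]]
[ 0.35765559 -0.22549862  0.25128034] 0.041977444904381093 [0.98752048 0.1574823  0.0016221 ]
[([0.275, 0.246, 0.001], 0.58), ([0.402, -0.327, 0.033], 0.47), ([0.677, -0.076, -0.004], 0.19)]
[([0.612, 0.05, 0.032], 0.52), ([0.58, 0.236, 0.024], 0.49), ([0.579, 0.235, 0.025], 0.62), ([0.399, -0.324, 0.031], 0.45), ([0.623, -0.12, 0.111], 0.33)]
```

View pics/t3.png

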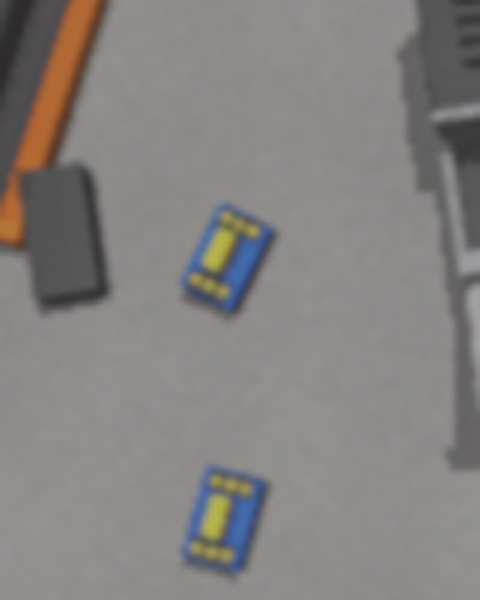

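View pics/s3.png

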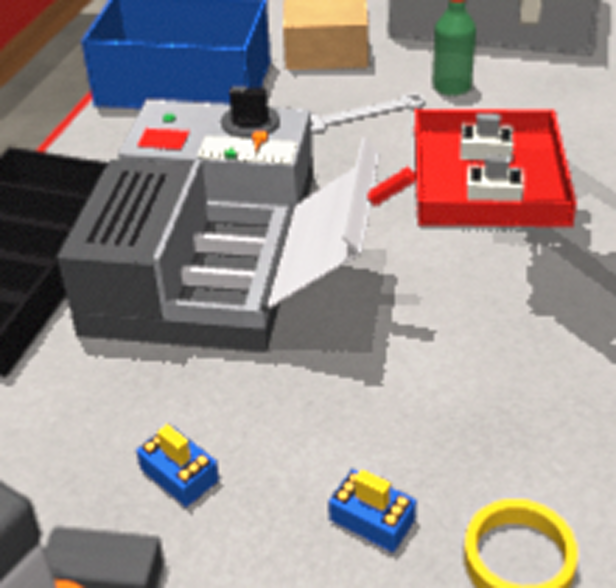

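The top crop shows fins at about (221,248) and (216,517). Their screw rows are centred at (240,221)/(211,287) and (232,484)/(210,551). The side view shows both empties in the tray, the lanes empty and the hatch down.

Run:
```python
from h import *
f=lambda u,v:(190+(u-1.9)/4.8,130+(v-1.9)/4.8)
for fin,a,b in(((221,248),(240,221),(211,287)),((216,517),(232,484),(210,551))):
  F=atz("top",[f(*fin)],.054)[0]; S=atz("top",[f(*a),f(*b)],.03); d=S[0]-S[1]
  print(F.round(4),S.mean(0).round(4),np.degrees(np.arctan2(d[1],d[0])).round(1),delta([*((F+S.mean(0))/2)[:2],.035]))
```

```text
[0.5804 0.2339 0.054 ] [0.5806 0.2353 0.03  ] -23.2 [ 293.3 -418.4  214.5]
[0.4024 0.2359 0.054 ] [0.4031 0.2371 0.03  ] -17.9 [ 118.1 -448.2  214.9]
```

Request:
{"name": "play_rows", "arguments": {"increments": "30 -45 0 0 0.1;60 -85 0 0 0.1;90 -128 0 0 0.1;120 -171 0 0 0.1;150 -214 0 8 0.1;180 -257 0 16 0.1;210 -300 0 24 0.1;240 -343 0 32.3 0.1;270 -385 0 32.3 0.1;293 -418 0 32.3 0.1;293 -418 0 32.3 0.1;293 -418 50 32.3 0.1;293 -418 100 32.3 0.1;293 -418 150 32.3 0.1;293 -418 185 32.3 0.1;293 -418 205 32.3 0.1;293 -418 214 32.3 0.1;293 -418 218 32.3 0.1;293 -418 218 32.3 0.1;293 -418 218 32.3 1"}}

```text
t: 25.0
tool_pos: [0.5821, 0.2341, 0.0343]
orientation: [-3.076, 0.632, -0.003]
force: [0.6, 0.6, -1.4]
opening: 0.0373
gripper_force: 0.0
```

Request:
{"name": "play_rows", "arguments": {"increments": "0 0 0 0 1;0 0 0 0 1;0 0 0 0 1;0 0 0 0 1;0 0 0 0 1;0 0 0 0 1;0 0 -20 0 1;0 0 -60 0 1;0 0 -110 0 1;0 0 -160 0 1;0 0 -210 0 1;0 0 -240 0 1;0 0 -240 0 1;0 0 -240 0 1", "force": 35}}

```text
t: 26.4
tool_pos: [0.5808, 0.2337, 0.2721]
orientation: [-3.077, 0.633, -0.0]
force: [0.4, 0.3, -3.4]
opening: 0.0119
gripper_force: 35.0
```

Run:
```python
from h import *
s=robot.read_state();p,r=tool();x=r.as_matrix()[:,0];print(p,s["opening"],s["force"],np.degrees(np.arctan2(x[1],x[0])))
print(delta([.6145,.0515,.070]))
shot("side","s4.png",(150,60,420,330),2.2)
```

```text
[0.58084189 0.2337     0.27209816] 0.011915912293882296 [ 0.35242466  0.32640286 -3.35716856] -23.233064704448292
[102.8 154.2 202.1]
```

View pics/s4.png

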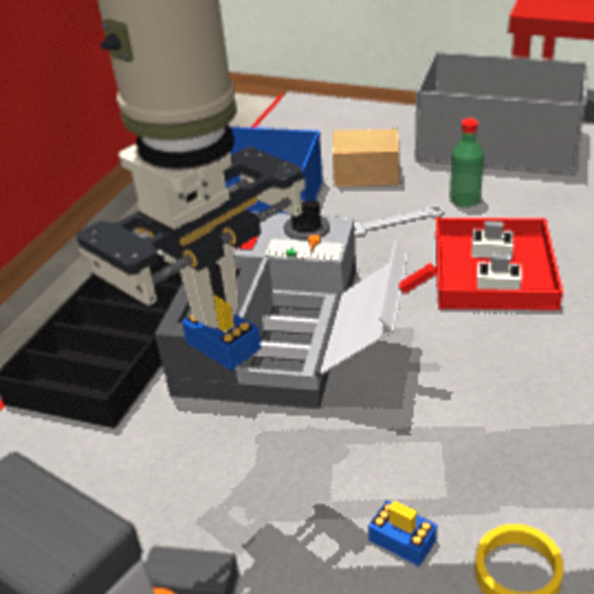

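Request:
{"name": "play_rows", "arguments": {"increments": "25 38 0 -8 1;50 76 0 -16 1;75 114 0 -24 1;102 154 0 -32.3 1;102 154 0 -32.3 1;102 154 0 -32.3 1;102 154 50 -32.3 1;102 154 100 -32.3 1;102 154 140 -32.3 1;102 154 160 -32.3 1;102 154 165 -32.3 1;102 154 165 -32.3 1"}}

```text
t: 27.65
tool_pos: [0.6125, 0.0533, 0.1061]
orientation: [-3.131, -0.249, 0.005]
force: [0.5, -0.7, -0.5]
opening: 0.012
gripper_force: 35.0
```

Run:
```python
from h import *
s=robot.read_state();p,r=tool();x=r.as_matrix()[:,0];print(p,s["opening"],s["force"],np.degrees(np.arctan2(x[1],x[0])),delta([.6135,.0515,.0675]))
```

```text
[0.61251765 0.05325433 0.10610619] 0.011953386987527704 [ 0.46235442 -0.69678303 -0.50018019] 9.092839802664244 [ 0.8  1.9 38.6]
```

Request:
{"name": "play_rows", "arguments": {"increments": "1 2 5 0 1;1 2 12 0 1;1 2 18 0 1;1 2 24 0 1;1 2 29 0 1;1 2 33 0 1;1 2 36 0 1;1 2 38 0 1;1 2 38 0 1"}}

```text
t: 28.55
tool_pos: [0.6149, 0.0501, 0.0693]
orientation: [-3.132, -0.248, 0.001]
force: [-0.3, -0.2, -2.8]
opening: 0.0119
gripper_force: 35.0
```

Request:
{"name": "play_rows", "arguments": {"increments": "0 0 1 0 1;0 0 1 0 1;0 0 1 0 0.3;0 0 1 0 0.3;0 0 1 0 0.3;0 0 1 0 0.1;0 0 -40 0 0.1;0 0 -90 0 0.1;0 0 -140 0 0.1;0 0 -180 0 0.1;0 -50 -180 0 0.1;0 -100 -180 0 0.1;0 -150 -180 0 0.1;0 -150 -180 0 0.1"}}

```text
t: 29.95
tool_pos: [0.5899, 0.2042, 0.2498]
orientation: [-3.129, -0.258, -0.0]
force: [0.4, 0.2, 0.8]
opening: 0.0417
gripper_force: 0.0
```

Run:
```python
from h import *
im=robot.read_camera("side")
for q in("full0_c","lane0"): print([(np.round(d["centre"],3).tolist(),round(d["conf"],2)) for d in robot.landmark_of("side",q)])
p,r=tool();print(p,delta([.4028,.2365,.0315]))
cv2.imwrite("pics/s5.png",cv2.resize(im[120:330,200:420],None,fx=2.4,fy=2.4))
```

```text
[([0.616, 0.05, 0.064], 0.84), ([0.618, 0.052, 0.038], 0.15)]
[([0.632, -0.056, 0.033], 0.97), ([0.618, 0.051, 0.038], 0.83)]
[0.59146491 0.19818299 0.24960039] [-180.2  -67.9  218.1]
```

View pics/s5.png

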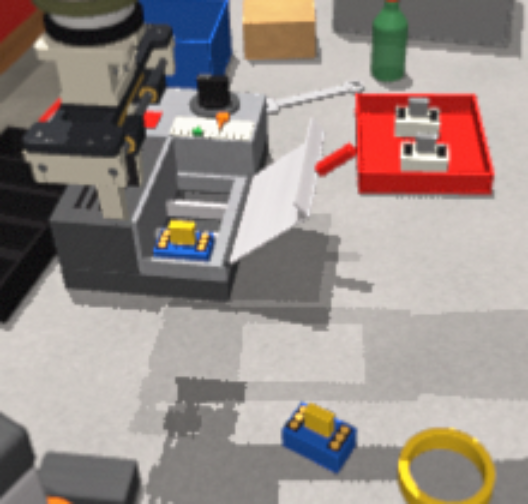

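The first full cassette is seated in the left lane at crop (182,240). Now the second one.

Request:
{"name": "play_rows", "arguments": {"increments": "-45 -17 0 8 0.1;-90 -34 0 16 0.1;-135 -51 0 24 0.1;-180 -68 0 27 0.1;-180 -68 0 27 0.1;-180 -68 50 27 0.1;-180 -68 100 27 0.1;-180 -68 150 27 0.1;-180 -68 185 27 0.1;-180 -68 205 27 0.1;-180 -68 214 27 0.1;-180 -68 218 27 0.1;-180 -68 218 27 0.1;-180 -68 218 27 1;-180 -68 218 27 1;-180 -68 218 27 1;-180 -68 218 27 1;-180 -68 218 27 1;-180 -68 218 27 1;-180 -68 218 27 1"}}

```text
t: 32.1
tool_pos: [0.4031, 0.2371, 0.0318]
orientation: [-3.103, 0.489, -0.0]
force: [-0.6, -1.0, 1.4]
opening: 0.0116
gripper_force: 35.0
```

Request:
{"name": "play_rows", "arguments": {"increments": "0 0 -20 0 1;0 0 -60 0 1;0 0 -110 0 1;0 0 -160 0 1;0 0 -210 0 1;0 0 -240 0 1;0 0 -240 0 1;0 0 -240 0 1"}}

```text
t: 32.9
tool_pos: [0.4031, 0.2372, 0.2715]
orientation: [-3.103, 0.489, -0.001]
force: [-0.5, 0.2, -3.6]
opening: 0.012
gripper_force: 35.0
```

Run:
```python
from h import *
s=robot.read_state();p,r=tool();x=r.as_matrix()[:,0];print(p,s["opening"],s["force"],np.degrees(np.arctan2(x[1],x[0])))
print(delta([.624,-.002,.107]))
robot.read_camera("side");print([(np.round(d["centre"],3).tolist(),round(d["conf"],2)) for d in robot.landmark_of("side","full0_c")])
```

```text
[0.40312939 0.2371784  0.27152468] 0.012007002972687995 [-0.49925771  0.16644471 -3.5971059 ] -17.924886587100172
[283.7 159.7 164.6]
[([0.615, 0.051, 0.066], 0.69), ([0.66, -0.177, 0.139], 0.57), ([0.594, 0.348, 0.004], 0.51)]
```

Request:
{"name": "play_rows", "arguments": {"increments": "43 24 0 -8 1;86 48 0 -16 1;129 72 0 -24 1;172 97 0 -27 1;215 121 0 -27 1;258 145 0 -27 1;284 160 0 -27 1;284 160 0 -27 1;284 160 0 -27 1;284 160 50 -27 1;284 160 100 -27 1;284 160 140 -27 1;284 160 158 -27 1;284 160 165 -27 1;284 160 165 -27 1;284 160 165 -27 1"}}

```text
t: 34.6
tool_pos: [0.6247, -0.0021, 0.1084]
orientation: [3.131, 0.25, 0.003]
force: [0.6, -0.2, -0.9]
opening: 0.0116
gripper_force: 35.0
```

Run:
```python
from h import *
s=robot.read_state();p,r=tool();x=r.as_matrix()[:,0];print(p,s["opening"],s["force"],np.degrees(np.arctan2(x[1],x[0])))
print(delta([.624,-.0025,.067]))
robot.read_camera("side")
for q in ("lane0","full0_c"):print([(np.round(d["centre"],3).tolist(),round(d["conf"],2)) for d in robot.landmark_of("side",q)])
```

```text
[ 0.62470469 -0.00207211  0.10835158] 0.011585511390011528 [ 0.60311063 -0.20409804 -0.94387848] 9.113669022262403
[-0.9  0.3 41.3]
[([0.634, -0.056, 0.034], 0.92), ([0.626, -0.0, 0.028], 0.83), ([0.616, 0.056, 0.036], 0.71)]
[([0.615, 0.05, 0.062], 0.9), ([0.455, 0.443, 0.004], 0.3)]
```

Request:
{"name": "play_rows", "arguments": {"increments": "0 0 8 0 1;0 0 15 0 1;0 0 21 0 1;0 0 27 0 1;0 0 32 0 1;0 0 36 0 1;0 0 39 0 1;0 0 40 0 1;0 0 40 0 1"}}

```text
t: 35.65
tool_pos: [0.6241, -0.0026, 0.0669]
orientation: [3.132, 0.248, 0.0]
force: [-0.7, -0.1, -1.3]
opening: 0.0118
gripper_force: 35.0
```

Request:
{"name": "play_rows", "arguments": {"increments": "0 0 0 0 0.3;0 0 0 0 0.3;0 0 0 0 0.3;0 0 0 0 0.1;0 0 -40 0 0.1;0 0 -90 0 0.1;0 0 -140 0 0.1;0 0 -190 0 -0.2;-50 20 -190 0 -0.2;-100 60 -190 0 -0.2;-150 110 -190 0 -0.2;-170 160 -190 0 -0.2;-170 160 -190 0 -0.2;-170 160 -190 0 -0.2"}}

```text
t: 37.05
tool_pos: [0.4795, -0.1914, 0.257]
orientation: [3.131, 0.24, -0.0]
force: [0.2, 0.9, 0.7]
opening: 0.0555
gripper_force: 0.0
```

Run:
```python
from h import *
for c in("side","top"):
  im=robot.read_camera(c)
  for q in("full0_c","hatch_tab","empty0_c"): print(c,q,[(np.round(d["centre"],3).tolist(),round(d["conf"],2)) for d in robot.landmark_of(c,q)])
  if c=="side": cv2.imwrite("pics/s6.png",cv2.resize(im[120:270,200:420],None,fx=3.2,fy=3.2))
p,r=tool();print(p,delta([.448,-.022,.143]))
```

```text
side full0_c [([0.615, 0.048, 0.064], 0.86)]
side hatch_tab [([0.449, -0.025, 0.164], 0.78)]
side empty0_c [([0.396, -0.328, 0.028], 0.78), ([0.574, -0.379, -0.002], 0.74)]
top full0_c [([0.614, 0.052, 0.06], 0.72)]
top hatch_tab [([0.448, -0.021, 0.159], 0.57)]
top empty0_c [([0.397, -0.328, 0.031], 0.45)]
[ 0.48180893 -0.1863172   0.25653353] [  -7.2 -167.6  113.6]
```

View pics/s6.png

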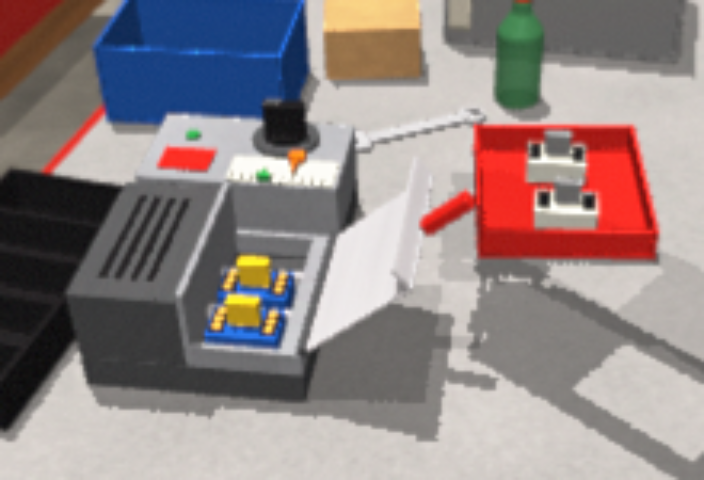

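Both full cassettes are seated at crop (253,272) and (243,312), and both empties are in the tray. I grip the tab now at its current angle of about 139°.

Request:
{"name": "play_rows", "arguments": {"increments": "-7 -50 0 0 -0.2;-7 -100 0 0 -0.2;-7 -150 0 0 -0.2;-7 -168 0 0 -0.2;-7 -168 0 0 -0.2;-7 -168 50 0 -0.2;-7 -168 85 0 -0.2;-7 -168 105 0 -0.2;-7 -168 114 0 -0.2;-7 -168 114 0 -0.2;-7 -168 114 0 1;-7 -168 114 0 1;-7 -168 114 0 1;-7 -168 114 0 1;-7 -168 114 0 1;-7 -168 114 0 1;-7 -168 114 0 1;-7 -168 114 0 1", "force": 25}}

```text
t: 39.25
tool_pos: [0.449, -0.0267, 0.1433]
orientation: [3.124, 0.245, 0.003]
force: [4.5, -20.3, -3.5]
opening: 0.016
gripper_force: 25.0
```

Run:
```python
from h import *
p,r=tool();print(p,robot.read_state()["opening"],robot.read_state()["force"])
a0=139
print('; '.join(f"{154*(np.cos(np.radians(a))-np.cos(np.radians(a0))):.0f} 0 {-154*(np.sin(np.radians(a))-np.sin(np.radians(a0))):.0f} 0 1" for a in np.linspace(a0,37,35)[1:]))
```

```text
[ 0.44898765 -0.0266935   0.14327971] 0.01600046002317577 [  4.50796099 -20.31254729  -3.48031794]
5 0 -6 0 1; 11 0 -12 0 1; 17 0 -17 0 1; 24 0 -22 0 1; 30 0 -27 0 1; 37 0 -31 0 1; 44 0 -35 0 1; 51 0 -39 0 1; 59 0 -42 0 1; 66 0 -45 0 1; 74 0 -47 0 1; 82 0 -49 0 1; 89 0 -51 0 1; 97 0 -52 0 1; 105 0 -53 0 1; 114 0 -53 0 1; 122 0 -53 0 1; 130 0 -52 0 1; 138 0 -51 0 1; 146 0 -50 0 1; 153 0 -48 0 1; 161 0 -46 0 1; 169 0 -44 0 1; 176 0 -41 0 1; 184 0 -37 0 1; 191 0 -34 0 1; 198 0 -30 0 1; 205 0 -25 0 1; 211 0 -20 0 1; 217 0 -15 0 1; 223 0 -10 0 1; 229 0 -4 0 1; 234 0 2 0 1; 239 0 8 0 1
```

Request:
{"name": "play_rows", "arguments": {"increments": "0 4 0 0 1;5 4 -6 0 1;11 4 -12 0 1;17 4 -17 0 1;24 4 -22 0 1;30 4 -27 0 1;37 4 -31 0 1;44 4 -35 0 1;51 4 -39 0 1;59 4 -42 0 1;66 4 -45 0 1;74 4 -47 0 1;82 4 -49 0 1;89 4 -51 0 1;97 4 -52 0 1;105 4 -53 0 1;114 4 -53 0 1;122 4 -53 0 1;122 4 -53 0 1"}}

```text
t: 41.15
tool_pos: [0.5705, -0.0092, 0.1968]
orientation: [3.128, 0.247, 0.002]
force: [1.1, -11.1, 0.5]
opening: 0.0157
gripper_force: 25.0
```

Request:
{"name": "play_rows", "arguments": {"increments": "8 1 1 0 1;16 1 2 0 1;24 2 3 0 1;31 2 5 0 1;39 2 7 0 1;47 2 9 0 1;54 2 12 0 1;62 2 16 0 1;69 2 19 0 1;76 2 23 0 1;83 2 28 0 1;89 2 33 0 1;95 2 38 0 1;101 2 43 0 1;107 2 49 0 1;112 2 55 0 1;116 2 60 0 1;116 2 60 0 1"}}

```text
t: 42.95
tool_pos: [0.6931, 0.0084, 0.1441]
orientation: [3.128, 0.248, 0.033]
force: [19.2, -4.0, 15.0]
opening: 0.0137
gripper_force: 25.1
```

Request:
{"name": "play_rows", "arguments": {"increments": "0 0 0 0 -0.2;0 0 0 0 -0.2;0 0 0 0 -0.2;0 0 0 0 -0.2;0 0 0 0 -0.2;0 0 0 0 -0.2;0 0 -50 0 -0.2;0 0 -110 0 0.1;-50 40 -110 0 0.1;-100 90 -110 0 0.1;-150 140 -110 0 0.1;-190 190 -110 0 0.1;-190 190 -110 0 0.1"}}

```text
t: 44.25
tool_pos: [0.5356, -0.1931, 0.2457]
orientation: [3.131, 0.249, 0.001]
force: [0.3, -0.8, 0.7]
opening: 0.0419
gripper_force: 0.0
```

Run:
```python
from h import *
for c in("side","top"):
  im=robot.read_camera(c)
  for q in("hatch_tab","knob_grip","pointer_tip","mark_tip"): print(c,q,[(np.round(d["centre"],3).tolist(),round(d["conf"],2)) for d in robot.landmark_of(c,q)])
  if c=="top": cv2.imwrite("pics/t7.png",cv2.resize(im[100:200,260:400],None,fx=5,fy=5,interpolation=cv2.INTER_CUBIC))
p,r=tool();print(p,robot.read_state()["force"])
```

```text
side hatch_tab [([0.673, 0.007, 0.177], 0.77)]
side knob_grip [([0.657, -0.179, 0.137], 0.76)]
side pointer_tip [([0.626, -0.126, 0.106], 0.51)]
side mark_tip []
top hatch_tab [([0.669, 0.006, 0.17], 0.84)]
top knob_grip [([0.653, -0.181, 0.138], 0.59)]
top pointer_tip [([0.628, -0.119, 0.109], 0.38)]
top mark_tip [([0.655, -0.184, 0.138], 0.23)]
[ 0.5375051  -0.19071135  0.24536114] [-0.43492006 -0.11832323 -0.15842727]
```

View pics/t7.png

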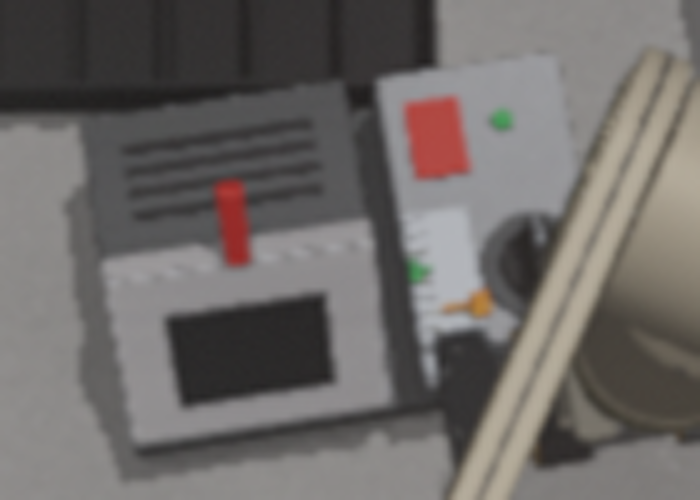

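The hatch has sprung back a few degrees, with the tab at about (235,225) in the crop and z 0.172. I press it down with closed fingers.

Request:
{"name": "play_rows", "arguments": {"increments": "40 -40 0 0 1;80 -80 0 0 1;120 -120 0 0 1;150 -150 0 0 1;174 -172 0 0 1;174 -172 0 0 1;174 -172 30 0 1;174 -172 50 0 1;174 -172 60 0 1;174 -172 65 0 1;174 -172 70 0 1;174 -172 74 0 1;174 -172 78 0 1;174 -172 81 0 1;174 -172 81 0 1;174 -172 81 0 1"}}

```text
t: 46.35
tool_pos: [0.6844, 0.0059, 0.1772]
orientation: [3.13, 0.25, 0.018]
force: [-23.6, 2.6, 53.9]
opening: 0.0002
gripper_force: 28.3
```

Request:
{"name": "play_rows", "arguments": {"increments": "0 0 -20 0 1;0 0 -70 0 0.3;-40 50 -90 0 0.1;-80 100 -90 0 0.1;-120 150 -90 0 0.1;-170 180 -90 0 0.1;-190 190 -90 0 0.1;-190 190 -90 0 0.1"}}

```text
t: 47.15
tool_pos: [0.5213, -0.2147, 0.2547]
orientation: [3.131, 0.245, -0.001]
force: [0.1, -0.4, 0.9]
opening: 0.0417
gripper_force: 0.0
```

Run:
```python
from h import *
for c in("side","top"):
  im=robot.read_camera(c)
  for q in("hatch_tab","knob_grip","pointer_tip","mark_tip"): print(c,q,[(np.round(d["centre"],3).tolist(),round(d["conf"],2)) for d in robot.landmark_of(c,q)])
  if c=="side": cv2.imwrite("pics/s8.png",cv2.resize(im[130:250,210:330],None,fx=5,fy=5,interpolation=cv2.INTER_CUBIC))
for a in(40,45): # tab end projections
  P=[[*(np.array([.677,-.073])+(-.1+r*np.cos(np.radians(a)))*np.array([.987,.158])+.078*np.array([-.158,.987])),.06+r*np.sin(np.radians(a))] for r in(.128,.154,.18)]
  print(a,proj("side",P).round(1).tolist(),proj("top",P).round(1).tolist())
p,r=tool();print(p,robot.read_state()["force"])
print(delta([.656,-.179,.119]))
```

```text
side hatch_tab [([0.681, 0.008, 0.163], 0.85), ([0.372, -0.24, 0.028], 0.66)]
side knob_grip [([0.278, 0.245, -0.002], 0.72), ([0.658, -0.178, 0.14], 0.66)]
side pointer_tip [([0.626, -0.124, 0.108], 0.55), ([0.635, -0.055, 0.032], 0.38)]
side mark_tip []
top hatch_tab [([0.682, 0.01, 0.157], 0.94), ([0.632, -0.054, 0.036], 0.33)]
top knob_grip [([0.651, -0.183, 0.135], 0.58), ([0.565, -0.01, 0.06], 0.42), ([0.596, 0.345, 0.0], 0.36)]
top pointer_tip [([0.654, -0.183, 0.135], 0.65), ([0.627, -0.119, 0.106], 0.48)]
top mark_tip []
40 [[263.0, 184.7], [255.3, 179.4], [247.4, 174.0]] [[307.1, 148.1], [305.9, 140.2], [304.6, 132.2]]
45 [[265.4, 182.5], [258.1, 176.7], [250.6, 170.7]] [[307.5, 149.8], [306.3, 142.3], [305.1, 134.5]]
[ 0.52453616 -0.21131538  0.25434112] [ 0.05610172  0.34194694 -0.07261747]
[135.  -10.9 135.3]
```

View pics/s8.png

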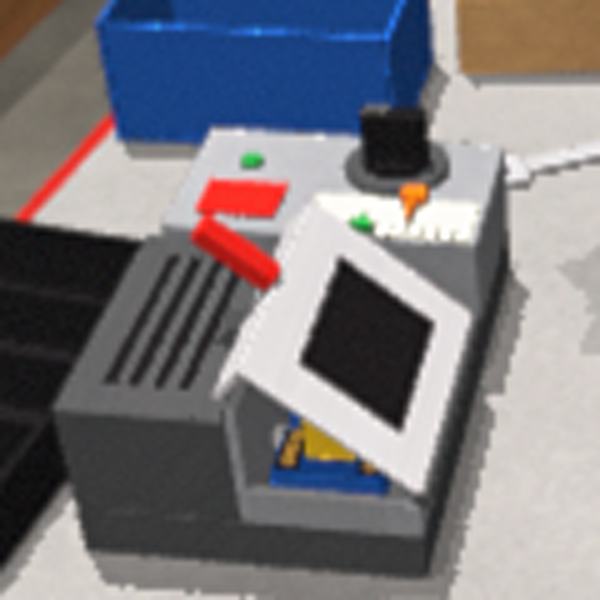

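The side view shows the hatch shut, with the tab back at its starting place. I check the bar's direction from the unobstructed first picture, blown up.

Run:
```python
from h import *
a=cv2.imread("pics/t0.png")[125:180,335:390];b=cv2.imread("pics/s0.png")[140:200,260:320]
a=cv2.resize(a,(550,550),interpolation=cv2.INTER_CUBIC);b=cv2.resize(b,(250,250),interpolation=cv2.INTER_CUBIC)
a=np.clip(a.astype(float)*1.6,0,255).astype(np.uint8)
b=cv2.copyMakeBorder(b,0,300,0,0,cv2.BORDER_CONSTANT)
cv2.imwrite("pics/k.png",np.hstack([a,b]))
```

```text
(no output)
```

View pics/k.png

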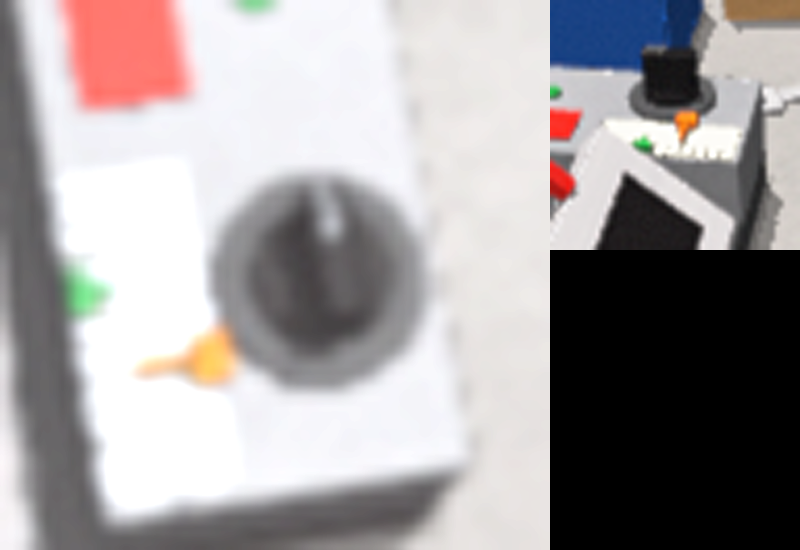

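Request:
{"name": "play_rows", "arguments": {"increments": "45 -3 0 -8 0.1;90 -6 0 -16 0.1;134 -10 0 -24 0.1;134 -10 0 -32 0.1;134 -10 0 -40 0.1;134 -10 0 -48 0.1;134 -10 0 -56 0.1;134 -10 0 -64 0.1;134 -10 0 -72 0.1;134 -10 0 -80 0.1;134 -10 0 -88 0.1;134 -10 0 -96 0.1;134 -10 0 -104 0.1;134 -10 0 -112 0.1;134 -10 0 -120 0.1;134 -10 0 -128 0.1;134 -10 0 -136 0.1;134 -10 0 -144 0.1;134 -10 0 -152 0.1;134 -10 0 -160 0.1"}}

```text
t: 49.65
tool_pos: [0.655, -0.1805, 0.2542]
orientation: [-0.289, -3.128, -0.0]
force: [-0.1, -0.3, -0.2]
opening: 0.0421
gripper_force: 0.0
```

Request:
{"name": "play_rows", "arguments": {"increments": "0 0 0 -8 0.1;0 0 0 -16 0.1;0 0 0 -20 0.1;0 0 0 -20 0.1;0 0 0 -20 0.1"}}

```text
t: 50.15
tool_pos: [0.6549, -0.1807, 0.2543]
orientation: [0.246, -3.132, -0.0]
force: [1.3, 0.5, -0.1]
opening: 0.0414
gripper_force: 0.0
```

Run:
```python
from h import *
p,r=tool();x=r.as_matrix()[:,0];s=robot.read_state();print(p,np.degrees(np.arctan2(x[1],x[0])),s["q"][5],s["opening"],delta([.6555,-.180,.120]))
```

```text
[ 0.65491249 -0.1807123   0.25428653] -171.0248967224818 -2.0721324571621023 0.041447654418258685 [ -0.7   0.6 134.3]
```

Request:
{"name": "play_rows", "arguments": {"increments": "0 0 50 0 0.1;0 0 90 0 0.1;0 0 115 0 0.1;0 0 128 0 0.1;0 0 133 0 0.1;0 0 133 0 0.1;0 0 133 0 1;0 0 133 0 1;0 0 133 0 1;0 0 133 0 1;0 0 133 0 1;0 0 133 0 1;0 0 133 0 1", "force": 20}}

```text
t: 51.45
tool_pos: [0.6552, -0.1811, 0.1224]
orientation: [-0.248, 3.131, -0.0]
force: [-0.5, 2.0, 6.0]
opening: 0.0138
gripper_force: 19.8
```

Request:
{"name": "play_rows", "arguments": {"increments": "0 0 0 5 1;0 0 0 10 1;0 0 0 15 1;0 0 0 20 1;0 0 0 20 1;0 0 0 20 1"}}

```text
t: 52.05
tool_pos: [0.6552, -0.181, 0.1224]
orientation: [0.299, 3.126, 0.0]
force: [-0.9, 3.3, 5.4]
opening: 0.0137
gripper_force: 19.8
```

Run:
```python
from h import *
for c in("side","top"):
  im=robot.read_camera(c)
  print(c,[(np.round(d["centre"],3).tolist(),round(d["conf"],2)) for d in robot.landmark_of(c,"pointer_tip")])
  if c=="side": cv2.imwrite("pics/s9.png",cv2.resize(im[150:200,260:330],None,fx=8,fy=8,interpolation=cv2.INTER_CUBIC))
p,r=tool();x=r.as_matrix()[:,0];s=robot.read_state();print(p,np.degrees(np.arctan2(x[1],x[0])),s["opening"],s["wrist_torque"],s["force"])
```

```text
side [([0.629, -0.124, 0.11], 0.39)]
top [([0.634, -0.12, 0.106], 0.51), ([0.655, -0.182, 0.137], 0.34)]
[ 0.65521764 -0.18101277  0.12243929] 169.07976520405325 0.013743833062278426 [ 0.42995672 -0.03308299 -0.03396759] [-1.23693245  2.13779272  6.01083367]
```

View pics/s9.png

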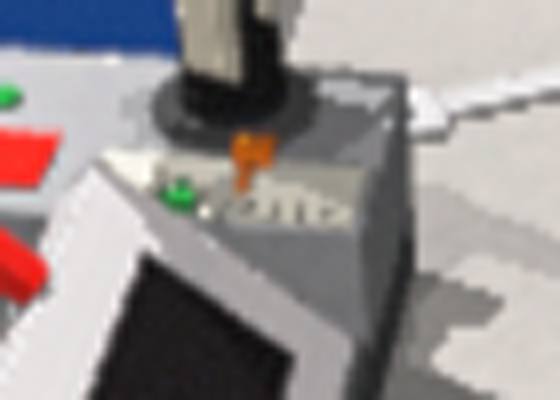

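The side crop shows the pointer at about (250,165), the green mark at (180,195), and the knob held. I track both by colour from here on.

```bash
cat >> h.py <<'E'
def gap():
    a=np.radians(9.1);ex=np.array([np.cos(a),np.sin(a)]);ey=np.array([-ex[1],ex[0]]);O=np.array([.677,-.073])
    for c in("side","top"):
        im=robot.read_camera(c); hsv=cv2.cvtColor(im,cv2.COLOR_BGR2HSV); L={}
        yy,xx=np.mgrid[0:400,0:640]
        W=(atz(c,np.c_[xx.ravel(),yy.ravel()],.105)[:,:2]-O); u=(W@ex).reshape(400,640); v=(W@ey).reshape(400,640)
        box=(u>-.1)&(u<.02)&(v>-.09)&(v<.01)
        for n,lo,hi in(("ptr",(8,120,90),(20,255,255)),("mark",(45,90,60),(85,255,255))):
            m=(cv2.inRange(hsv,lo,hi)>0)&box; U,V=u[m]*1000,v[m]*1000
            if len(U)==0: L[n]=None;print(c,n,"none");continue
            tip=V>np.percentile(V,75) if n=="ptr" else V<np.percentile(V,35)
            L[n]=(U.mean(),U[tip].mean()); print(c,n,len(U),"mean u %.1f tip u %.1f  v %.1f..%.1f"%(*L[n],V.min(),V.max()))
        if all(L.values()): print("   gap mean %.1f tip %.1f"%(L["mark"][0]-L["ptr"][0],L["mark"][1]-L["ptr"][1]))
E
python3 -c "
from h import *
gap()"
```

```text
side ptr 27 mean u -52.4 tip u -51.8  v -78.8..-40.1
side mark 9 mean u -29.6 tip u -31.2  v -38.0..-26.7
   gap mean 22.8 tip 20.6
top ptr 18 mean u -52.0 tip u -52.8  v -70.1..-56.7
top mark none
```

Request:
{"name": "play_rows", "arguments": {"increments": "0 0 0 6 1;0 0 0 12 1;0 0 0 18 1;0 0 0 24 1;0 0 0 30 1;0 0 0 36 1;0 0 0 42 1;0 0 0 48 1;0 0 0 54 1;0 0 0 60 1;0 0 0 66 1;0 0 0 72 1;0 0 0 78 1;0 0 0 84 1;0 0 0 90 1;0 0 0 95 1;0 0 0 100 1;0 0 0 100 1"}}

```text
t: 54.15
tool_pos: [0.6556, -0.1808, 0.1224]
orientation: [2.588, 1.779, 0.003]
force: [2.9, 3.0, 5.0]
opening: 0.0139
gripper_force: 19.8
```

```bash
python3 -c "
from h import *
gap(); s=robot.read_state(); print(s['q'][5],s['opening'],s['force'],[(np.round(d['centre'],3).tolist(),round(d['conf'],2)) for c in('side','top') for d in robot.landmark_of(c,'pointer_tip')])"
```

```text
side ptr 29 mean u -34.4 tip u -34.4  v -77.6..-38.3
side mark 8 mean u -29.4 tip u -30.5  v -37.7..-26.7
   gap mean 5.0 tip 3.9
top ptr 16 mean u -33.8 tip u -36.4  v -70.5..-59.0
top mark none
0.017113903125474037 0.013919215637394415 [2.44489637 3.56638233 5.85360134] [([0.648, -0.122, 0.106], 0.48), ([0.563, -0.01, 0.056], 0.16), ([0.649, -0.119, 0.104], 0.48)]
```

Request:
{"name": "play_rows", "arguments": {"increments": "0 0 0 6 1;0 0 0 12 1;0 0 0 18 1;0 0 0 22 1;0 0 0 22 1;0 0 0 22 1;0 0 0 22 0.1;0 0 0 22 0.1;0 0 0 22 0.1;0 0 0 22 0.1;0 0 -50 22 0.1;0 0 -100 22 0.1;0 0 -130 22 0.1;0 0 -130 22 0.1"}}

```text
t: 55.75
tool_pos: [0.6573, -0.1823, 0.2591]
orientation: [2.873, 1.252, 0.012]
force: [0.7, 0.4, 0.4]
opening: 0.0424
gripper_force: 0.0
```

```bash
python3 -c "
from h import *
p,r=tool();print(p,delta([.47,-.35,.252]),robot.read_state()['q'])"
```

```text
[ 0.6573219  -0.18226554  0.25910974] [-250.4  -23.1    5.9] [-3.45553472e-01  3.31643565e-01  1.18317594e+00 -1.19509443e-04
  1.61605573e+00  4.03375545e-01]
```

Request:
{"name": "play_rows", "arguments": {"increments": "-45 -4 0 0 0.1;-90 -8 0 0 0.1;-135 -12 0 0 0.1;-180 -16 0 0 0.1;-220 -20 0 0 0.1;-250 -23 0 0 0.1;-250 -23 0 0 0.1;-250 -23 0 0 0.1"}}

```text
t: 56.55
tool_pos: [0.467, -0.3487, 0.2507]
orientation: [-2.88, -1.252, 0.0]
force: [0.3, -0.3, 0.1]
opening: 0.0419
gripper_force: 0.0
```

```bash
python3 -c "
from h import *
gap()
im=robot.read_camera('top');a=cv2.resize(im[130:180,325:385],None,fx=9,fy=9,interpolation=cv2.INTER_CUBIC)
im=robot.read_camera('side');b=cv2.resize(im[140:185,260:320],(250,188),interpolation=cv2.INTER_CUBIC);c=cv2.resize(im[150:260,215:315],(250,262),interpolation=cv2.INTER_CUBIC)
cv2.imwrite('pics/t10.png',np.hstack([a,np.vstack([b,c])]))
print([(q,c,np.round(d['centre'],3).tolist(),round(d['conf'],2)) for q in('pointer_tip','mark_tip','hatch_tab','full0_c','empty0_c') for c in('side','top') for d in robot.landmark_of(c,q)])"
```

```text
side ptr 26 mean u -30.6 tip u -30.8  v -77.6..-43.4
side mark 9 mean u -29.6 tip u -31.2  v -38.0..-26.7
   gap mean 1.0 tip -0.4
top ptr 16 mean u -31.9 tip u -32.2  v -69.9..-57.2
top mark 7 mean u -30.0 tip u -29.3  v -32.2..-25.5
   gap mean 1.9 tip 3.0
[('pointer_tip', 'side', [0.65, -0.122, 0.107], 0.53), ('pointer_tip', 'side', [0.28, 0.244, -0.005], 0.42), ('mark_tip', 'side', [0.592, 0.348, 0.002], 0.45), ('hatch_tab', 'side', [0.68, 0.009, 0.161], 0.62), ('hatch_tab', 'top', [0.682, 0.009, 0.16], 0.71), ('full0_c', 'side', [0.614, 0.051, 0.062], 0.52), ('empty0_c', 'side', [0.399, -0.326, 0.031], 0.57), ('empty0_c', 'top', [0.401, -0.326, 0.029], 0.49), ('empty0_c', 'top', [0.567, -0.01, 0.058], 0.16)]
```

View pics/t10.png

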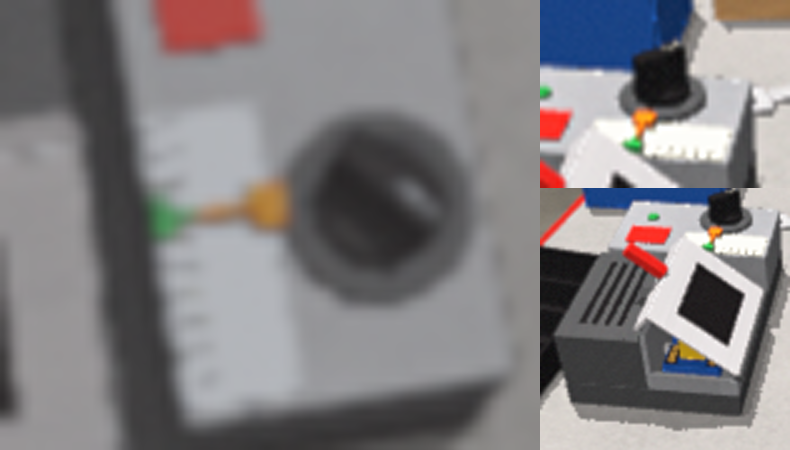

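The pointer body is at (268,207) with its needle tip at (200,216), and the green mark is at (165,217). They are close, with a remainder of about 1–2 mm to the rear. I refine this with soft colour weights.

```bash
cat >> h.py <<'E'
def gap2():
    a=np.radians(9.1);ex=np.array([np.cos(a),np.sin(a)]);ey=np.array([-ex[1],ex[0]]);O=np.array([.677,-.073])
    yy,xx=np.mgrid[0:400,0:640]
    for c in("side","top"):
        im=robot.read_camera(c).astype(float); B,G,Rr=im[...,0],im[...,1],im[...,2]
        W=(atz(c,np.c_[xx.ravel(),yy.ravel()],.105)[:,:2]-O); u=(W@ex).reshape(400,640)*1e3; v=(W@ey).reshape(400,640)*1e3
        box=(u>-60)&(u<-5)&(v>-85)&(v<-18)
        wp=np.where(box,np.clip(Rr-B-25,0,None),0); wm=np.where(box,np.clip(G-np.maximum(Rr,B)-15,0,None),0)
        up=(u*wp).sum()/wp.sum(); um=(u*wm).sum()/wm.sum()
        wn=wp*(v>-58); print(c,"ptr %.1f needle %.1f (v %.0f) mark %.1f (v %.0f)"%(up,(u*wn).sum()/wn.sum(),(v*wn).sum()/wn.sum(),um,(v*wm).sum()/wm.sum()))
E
python3 -c "
from h import *
gap2()
p,r=tool();print(p,delta([.6555,-.181,.253]),delta([.6555,-.181,.122]))"
```

```text
side ptr -30.8 needle -31.2 (v -51) mark -29.5 (v -32)
top ptr -30.9 needle -30.5 (v -52) mark -29.8 (v -29)
[ 0.46757381 -0.34862017  0.25155755] [250.7  23.4  -1.4] [250.7  23.4 129.6]
```

About 1.2 mm short. I regrip and turn 7°.

Request:
{"name": "play_rows", "arguments": {"increments": "45 4 0 0 0.1;90 8 0 0 0.1;135 12 0 0 0.1;180 16 0 0 0.1;220 20 0 0 0.1;251 23 0 0 0.1;251 23 0 0 0.1;251 23 50 0 0.1;251 23 90 0 0.1;251 23 115 0 0.1;251 23 125 0 0.1;251 23 129 0 0.1;251 23 129 0 0.1;251 23 129 0 1;251 23 129 0 1;251 23 129 0 1;251 23 129 0 1;251 23 129 0 1;251 23 129 0 1;251 23 129 0 1"}}

```text
t: 59.35
tool_pos: [0.6559, -0.1807, 0.1233]
orientation: [2.879, 1.254, 0.002]
force: [1.2, -0.4, 4.2]
opening: 0.014
gripper_force: 20.0
```

Request:
{"name": "play_rows", "arguments": {"increments": "0 0 0 2 1;0 0 0 4 1;0 0 0 6 1;0 0 0 7 1;0 0 0 7 1;0 0 0 7 1;0 0 0 7 0.1;0 0 0 7 0.1;0 0 0 7 0.1;0 0 0 7 0.1;0 0 -50 7 0.1;0 0 -100 7 0.1;0 0 -130 7 0.1;-45 -10 -130 7 0.1;-90 -20 -130 7 0.1;-135 -30 -130 7 0.1;-180 -40 -130 7 0.1;-230 -50 -130 7 0.1;-250 -55 -130 7 0.1;-250 -55 -130 7 0.1"}}

```text
t: 61.35
tool_pos: [0.4425, -0.3279, 0.2528]
orientation: [2.953, 1.071, -0.001]
force: [0.0, -1.3, 0.7]
opening: 0.0417
gripper_force: 0.0
```

```bash
python3 -c "
from h import *
gap2();gap()
print([(q,c,np.round(d['centre'],3).tolist(),round(d['conf'],2)) for q in('hatch_tab','full0_c','empty0_c') for c in('side','top') for d in robot.landmark_of(c,q)]);print(robot.read_state()['tool_pos'])"
```

```text
side ptr -29.5 needle -29.8 (v -51) mark -29.5 (v -32)
top ptr -29.5 needle -29.5 (v -52) mark -29.8 (v -29)
side ptr 24 mean u -30.1 tip u -28.7  v -77.6..-48.8
side mark 9 mean u -29.6 tip u -31.2  v -38.0..-26.7
   gap mean 0.5 tip -2.5
top ptr 17 mean u -30.0 tip u -29.1  v -70.5..-57.7
top mark 7 mean u -30.0 tip u -29.3  v -32.2..-25.5
   gap mean 0.0 tip -0.1
[('hatch_tab', 'side', [0.682, 0.009, 0.161], 0.69), ('hatch_tab', 'side', [0.391, -0.292, 0.0], 0.59), ('hatch_tab', 'top', [0.683, 0.011, 0.16], 0.58), ('hatch_tab', 'top', [0.276, 0.244, 0.001], 0.53), ('hatch_tab', 'top', [0.452, 0.443, -0.002], 0.16), ('full0_c', 'side', [0.616, 0.05, 0.065], 0.57), ('empty0_c', 'side', [0.402, -0.326, 0.033], 0.77)]
[ 0.44535297 -0.3255517   0.25237221]
```

Aligned, and the hatch is shut.

```bash
python3 -c "
from plant import robot
print(robot.close_job())"
```

```text
the job is handed in; nothing more can be done
None
```

The job is handed in, with no verdict returned: both empty cassettes are in the red tray, both full ones (only two were present) are seated in the left and middle lanes, the hatch is shut, and the pointer measures within about 0.5 mm of the green mark.

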